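Change a control desk over to backup supply and lock out the mains switch

ROBOT

A 6-joint arm with a two-finger parallel gripper is mounted at the origin on the work surface. World frame = base frame: x ahead of the robot, y to its left, z up, the work surface at z = 0. Lengths are in m, angles in rad, forces in N, time in s.
With the tool pointing down it reaches from about 0.375 to 0.9 m from the base axis. Payload 3.1 kg.
Tool frame: the origin (TCP) lies between the finger pads; the fingertips stand 8 mm ahead of it and the grasp point (between the pads) lies 11 mm behind it; z points along the fingers, y is the line along which they close (so a half turn about z gives the same grasp; the last joint's range is limited). The gripper opens to 85 mm and grips with 20 to 120 N. Pads are 22 mm wide; open, the fingers measure 114 mm over their backs; the gripper's body (76 mm by 85 mm) begins 54 mm behind the grasp point. The pads swing forward as they close: fully open they stand 13 mm farther back than shut.
Start: joints at [1.022, 0.527, 1.433, -0, 1.181, -0.178], TCP at [0.226, 0.583, 0.211] pointing down, gripper open.
Joint ranges: [-3.08, 3.08], [-0.75, 2.2], [0.22, 2.44], [-1.43, 4.57], [0, 2.65], [-2.85, 2.85]. Speed limits (rad/s): [2.79, 2.79, 3.14, 3.14, 3.14, 3.14].

INTERFACE

Orientations are given as a unit quaternion [x, y, z, w].
In Python, from station import readout, cams, sign_off gives the robot as it stands.
- The arm moves only by the tool send_rows, never from a script. Its argument "commands" is text: rows parted by semicolons, each of 5 numbers parted by spaces: the finger opening in mm, from 0 to 85.4, then the shift along the tool's x, y, z each as a share of 0.02 m, from -1 to 1, then the turn about the tool's z as a share of 4 degrees, from -1 to 1. In form: grip dx dy dz spin; .... A call has 1 to 20 rows; each row shifts and turns the commanded pose from where the row before left it, along the tool's axes as they then stand; what a row does not reach is not made up. A row lasts 1/12 s, in which the tool goes at most 41.7 mm and 7.16 degrees, less where a joint would pass 70% of its speed; a pose out of reach is approached as far as the arm can. A call with a number of a shift or a turn outside -1 to 1 is refused whole. A call with a gripper value outside its range is refused whole. The fingers move at their own pace and stop on an object; "grip_force" is the grip in N (left out, the last holds). Time passes only in rows, so rows that do not move let the fingers close. It gives the time, the measured TCP pose, the force, the opening and the grip force at its end, in the units of the state.
- readout.sense(): the state, without advancing time (a new reading comes with each control period).
- cams.snapshot(name): name is "scene" or "side" or "wrist"; returns a dict with "pixels" (480x640x3 uint8, red, green, blue), "intrinsics" (3x3 intrinsics, pixels), "eye" and "rotation" of the camera in the world. Camera axes: x right, y down, z forward; pixel columns grow to the right and rows downward; lengths in m; the calibration is good to about 2 mm. The wrist camera is an equidistant fisheye: a pixel r from the principal point sees the ray r / f radians off the axis. A picture is of the moment at which its call begins. There is no depth.
- sign_off(): hands the job in; it is judged then, once.
The state is a dict: "t": time; "q": joint angles; "qd": joint speeds; "tau": joint torques, N m; "tcp_pos": TCP position; "tool_rot": TCP orientation; "force": force on the tool from outside, world axes, zero at the start; "ft_torque": the same for the moment, N m; "finger_gap": opening from 0.0 (shut) to 1.0 (fully open); "gripper_force": force on a finger pad.
Only numpy, scipy, OpenCV 4.12 (cv2) and the standard library are available. Lean on these libraries where they do the work, as an engineer would, in place of code of your own. Each camera call takes 0.05 s, during which the arm holds its last target. There are 200 camera calls.

TASK

Change the control desk over to backup supply so that the mains can be serviced, in this order: flip the red-knobbed mains toggle off until it clicks, move the yellow lockout hood from the blue-knobbed backup toggle and put it fully down, upright, over the mains toggle, flip the backup toggle on until it clicks, and last press the green reset button all the way and let it come back up. Off is a lever leaning to the white dot, on is a lever leaning to the green dot; do not tip or drop the hood, and leave the mug, the mouse and the bottle where they stand.

Things in the scene. Friction and masses are not known exactly. Their poses are not given: they have to be found in the camera images.
- console: Fixed low cream enclosure, 200 (x) x 400 (y) x 35 mm high, origin at the centre of its underside on the desk; its own x axis points away from the operator. The three switch boxes stand in a row along its y axis on its top, 120 mm apart, in any order, turned with it.
- mains_box: Fixed box of the mains toggle, on the console: grey plate 130 (x) x 76 (y) x 8 mm, black housing 60 x 30 mm reaching 28 mm and hinge barrel reaching 39 mm above the origin, which is the centre of the plate's underside, 35 mm above the desk. Own x points away from the robot, from the off side (white dot) to the on side (green dot); z up. The lever's hinge is along y, 30 mm above the origin.
- mains_lever (a joint): Angle of the mains toggle (rad): 0 = off, leaning 0.4 rad from upright to the box's -x (white dot); 0.8 = on, leaning 0.4 rad to +x (green dot). Snaps over: a spring drives it away from upright (0.4) to the nearer stop. Push the knob with 5 to 7 N; past upright it jumps on by itself. Starts on.
- mains_ball (a point): Centre of the red ball knob, 24 mm across, at the end of the mains lever (12 mm thick rod, 65 mm from hinge to ball centre). At rest the ball is 25 mm to one side of the box's origin along its x and 90 mm above that origin.
- backup_box: Fixed box of the backup toggle, the same in size and axes as the mains box. The hood stands over it at the start.
- backup_lever (a joint): Angle of the backup toggle, the same mechanism and sense: 0 = off (white dot, -x), 0.8 = on (green dot, +x). Starts off, under the hood.
- backup_ball (a point): Centre of the blue ball knob, 24 mm across, at the end of the backup lever; same dimensions as the mains lever. Hidden by the hood at the start.
- reset_box: Fixed cream box with the green reset button on it, on a grey plate 130 x 76 mm; origin at the centre of its underside, 35 mm above the desk; the cream body is 80 x 66 mm and its top is 55 mm above the origin. Axes as the mains box.
- reset_button (a joint): Travel of the green reset button (m): 0 = up, 0.007 = fully down, which takes about 5 N; a spring brings it back up.
- reset_button_top (a point): Centre of the green button's top face, 44 mm across; pressed straight down.
- hood_mid (a point): Yellow lockout hood, loose, about 0.22 kg: upright hollow cover, open below, 100 (x) x 54 (y) x 110 mm outside, walls and top 4 mm, rib handle on top (142 mm overall). This point is half-way up on its centre line, 71 mm above its lower rim. x lies along the box's x; either end may lead. Standing on a toggle box's plate, this point is 79 mm above that box's origin. Raise it 100 mm to clear a lever.
- hood_rib (a point): Centre of the black rib handle on the hood's top, 55 mm above hood_mid: 70 mm long (hood's x), 18 mm thick (hood's y), 32 mm high. Grasp it from above across its thickness.
- mug_mid (a point): Blue mug, 80 mm across, 95 mm high, bystander; point half-way up on its axis.
- mouse_mid (a point): Black computer mouse, 115 x 62 x 34 mm, bystander; point half-way up.
- spray_mid (a point): White cleaner bottle with a blue cap, 60 mm across, 170 mm high, bystander; point half-way up on its axis.
Things that resemble listed ones, but are neither listed nor needed, are in the scene too. Of the things shaped like the part that bears hood_mid, the yellow one is meant.

How it is judged:
By the outcome, as a careful person would: the job done as asked, in the order asked, and still so for the second after the job is handed in, with the robot touching nothing.
It also fails if it takes over 67 s, if anything falls off the work surface, if the arm or the gripper's body presses on something with over 40 N, if the wrist force passes 120 N, or if a joint passes its speed limit or range.

## Working session

There is one attempt and no reset: what is moved stays moved. The work goes in short steps, Python scripts to look and compute and a tool call to move; the robot and the scene stay as the last step left them, time stands still between calls to the robot, and variables do not carry over. Pictures are saved under pics/ and viewed, at most 13 in all, crops included, and the job is handed in when it is done.

Besides the shell and the picture viewer there is one more tool, called after "Emit:" in YAML: its name, and indented under it one key for each argument. send_rows: Moves the arm, as the interface text tells. Its arguments: {"type":"object","properties":{"commands":{"type":"string"},"grip_force":{"type":"number"}},"required":["commands"]}

```bash
mkdir -p pics; python3 - <<'E'
from station import readout,cams
import cv2,numpy as np
for n in("scene","side"):
    s=cams.snapshot(n);cv2.imwrite(f"pics/{n}0.png",s["pixels"][:,:,::-1]);print(n,s["intrinsics"],s["eye"],s["rotation"])
s=readout.sense();print(s["t"],s["tcp_pos"],s["tool_rot"])
E
```

```text
scene [[470.92924484   0.         312.67523559]
 [  0.         470.92924484 236.36418595]
 [  0.           0.           1.        ]] [ 1.19112238 -0.23007696  1.03231895] [ 0.76032146  0.56399023 -0.18835374 -0.26143674]
side [[525.27539296   0.         321.80597355]
 [  0.         525.27539296 230.78047659]
 [  0.           0.           1.        ]] [-0.12956421 -0.74501209  0.98102481] [ 0.84834303 -0.32455919  0.15345277 -0.3891371 ]
0.1 [0.22546964 0.58216673 0.21022403] [ 1.83835056e-01  9.82956610e-01 -9.22718218e-04 -3.51004952e-04]
```

View pics/scene0.png

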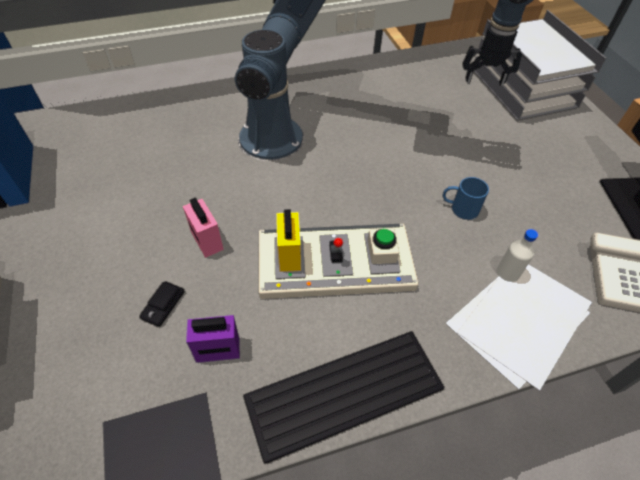

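View pics/side0.png

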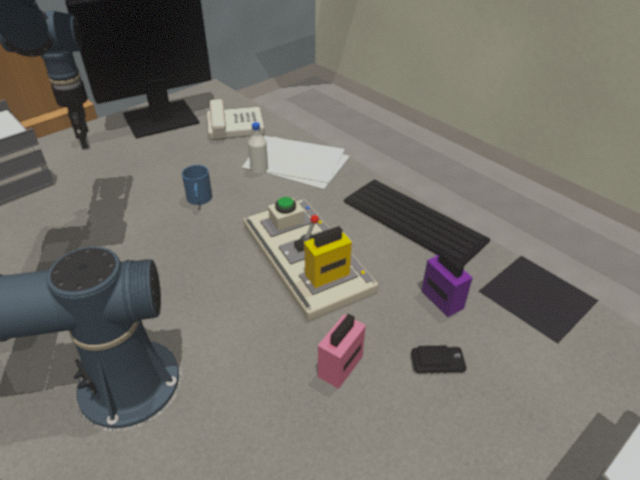

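Scene: the hood candidates are yellow (288,243), pink (204,228) and purple (213,338). I choose the yellow one, on the console's left box. The mains toggle with its red ball is at (338,242) in the middle, and the green button at (385,238). Next, a close crop of each view.

```bash
python3 - <<'E'
import cv2,numpy as np
a=cv2.imread("pics/scene0.png")[195:305,250:425];b=cv2.imread("pics/side0.png")[185:325,235:385]
cv2.imwrite("pics/c1.png",cv2.resize(a,None,fx=4.5,fy=4.5,interpolation=2));cv2.imwrite("pics/c2.png",cv2.resize(b,None,fx=4.2,fy=4.2,interpolation=2))
E
```

```text
(no output)
```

View pics/c1.png

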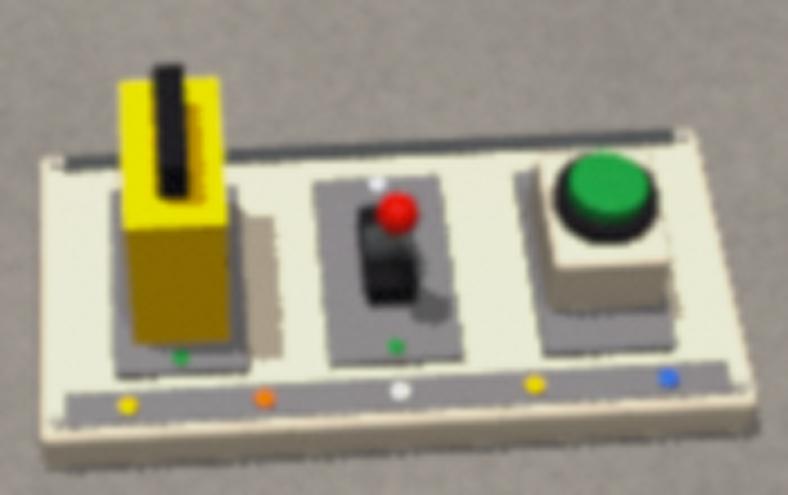

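View pics/c2.png

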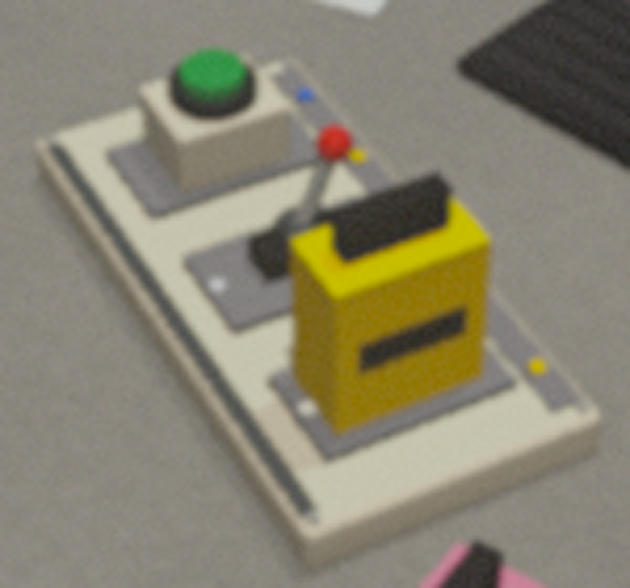

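```bash
cat > h.py <<'E'
import numpy as np
from scipy.spatial.transform import Rotation as R
def project(s,P):
    p=R.from_quat(s["rotation"]).inv().apply(np.atleast_2d(P)-s["eye"]);K=s["intrinsics"]
    return np.c_[K[0][0]*p[:,0]/p[:,2]+K[0][2],K[1][1]*p[:,1]/p[:,2]+K[1][2]]
E
python3 - <<'E'
import numpy as np
from h import *
from station import cams
from scipy.optimize import least_squares
S,D=cams.snapshot("scene"),cams.snapshot("side")
c=[(-.1,-.2,.035),(-.1,.2,.035),(.1,-.2,.035),(.1,.2,.035),(.025,0,.125)]
hd=[(-.05,-.027),(-.05,.027),(.05,-.027),(.05,.027)]
a=np.array([(42,158),(692,130),(42,428),(752,398),(398,213)])/4.5+[250,195]
b=np.array([(308,528),(40,145),(597,412),(290,62),(335,142)])/4.2+[235,185]
ha=np.array([(120,82),(220,78),(124,228),(228,222)])/4.5+[250,195]
hb=np.array([(338,293),(290,245),(490,242),(447,190)])/4.2+[235,185]
ga=np.array([610,183])/4.5+[250,195];gb=np.array([212,72])/4.2+[235,185]
def tf(p,x,y,w): 
    p=np.array(p);return np.c_[p[:,0]*np.cos(w)-p[:,1]*np.sin(w)+x,p[:,0]*np.sin(w)+p[:,1]*np.cos(w)+y,p[:,2]]
def r(v):
    C=tf(c,*v[:3]);H=tf([(p[0],p[1],.153) for p in hd],*v[3:6]);G=v[6:9]
    return np.r_[project(S,C)-a,project(D,C)-b,project(S,H)-ha,project(D,H)-hb,project(S,G)-ga,project(D,G)-gb].ravel()
o=least_squares(r,[.6,0,0,.6,-.12,0,.6,.12,.1],loss="soft_l1");v=o.x
print(v.round(4));print(r(v).reshape(-1,2).round(1).tolist())
for y in(-.12,0,.12):print(tf([(0,y,.035)],*v[:3]).round(4))
E
```

```text
[ 0.5361  0.0429 -0.2274  0.5066 -0.0731 -0.234   0.5639  0.1596  0.1102]
[[-0.6, -1.1], [1.2, -2.1], [-0.6, 2.8], [3.1, 0.5], [0.5, -0.2], [-0.0, 2.9], [-2.2, -1.0], [2.4, 0.8], [0.7, -1.4], [-0.3, 1.2], [0.1, -0.3], [-0.1, -0.3], [-0.1, 0.1], [0.1, 0.4], [-0.4, 1.7], [0.3, -0.8], [0.7, 0.1], [-0.5, -0.6], [0.2, -0.2], [0.2, 0.2]]
[[ 0.509 -0.074  0.035]]
[[0.5361 0.0429 0.035 ]]
[[0.5631 0.1598 0.035 ]]
```

Emit:
send_rows:
  commands: "0 0 0 -1 -1; 0 0 0 -1 -1; 0 0 0 -1 0; 0 -.98 -.91 0 0; 0 -.98 -.91 0 0; 0 -.98 -.91 0 0; 0 -.98 -.91 0 0; 0 -.98 -.91 0 0; 0 -.98 -.91 0 0; 0 -.98 -.91 0 0; 0 -.98 -.91 0 0; 0 -.98 -.91 0 0; 0 -.98 -.91 0 0; 0 -.98 -.91 0 0; 0 -.98 -.91 0 0; 0 0 0 0 0"

```text
t: 1.53
tcp_pos: [0.4075, 0.3132, 0.2711]
tool_rot: [0.117, 0.993, -0.001, 0.001]
force: [-0.1, 0.6, -0.9]
finger_gap: -0.0
gripper_force: 0.0
```

```bash
cat >> h.py <<'E'
def where():
    from station import readout
    s=readout.sense();w=-.23;u=np.array([np.cos(w),np.sin(w)]);p=s["tcp_pos"]
    d=p[:2]-[.5361,.0429];m=R.from_quat(s["tool_rot"]).as_matrix()
    print("t",round(s["t"],2),"box-local x,y from mains",np.round([d@u,d@[-u[1],u[0]]],4),"z",round(p[2],4),"yaw err deg",round(np.degrees(np.arctan2(m[1,1],m[0,1])-w)-90,2),"tilt",m[:,2].round(3),"F",s["force"].round(1),"gap",round(s["finger_gap"],3),"q",s["q"].round(2))
E
python3 -c "from h import *;where()"
```

```text
t 1.53 box-local x,y from mains [-0.1868  0.2339] z 0.2711 yaw err deg -0.25 tilt [ 0.001 -0.002 -1.   ] F [-0.1  0.6 -0.9] gap -0.0 q [ 0.44  0.31  1.63 -0.    1.2  -0.9 ]
```

Emit:
send_rows:
  commands: "0 -1 -.9 0 0; 0 -1 -.9 0 0; 0 -1 -.9 0 0; 0 -1 -.9 0 0; 0 -1 -.9 0 0; 0 -1 -.9 0 0; 0 -1 -.9 0 0; 0 -1 -.9 0 0; 0 -1 -.9 0 0; 0 -1 -.9 0 0; 0 -1 -.9 0 0; 0 -1 -.9 0 0; 0 -1 -.9 0 0; 0 0 0 1 0; 0 0 0 1 0; 0 0 0 0 0"

```text
t: 2.87
tcp_pos: [0.6019, 0.0296, 0.2269]
tool_rot: [0.115, 0.993, 0.0, -0.005]
force: [-1.5, -0.4, -1.1]
finger_gap: -0.0
gripper_force: 0.0
```

```bash
python3 - <<'E'
from h import *;where()
from station import cams;import cv2
s=cams.snapshot("wrist");cv2.imwrite("pics/w1.png",s["pixels"][:,:,::-1])
E
```

```text
t 2.87 box-local x,y from mains [0.0671 0.0021] z 0.2269 yaw err deg -0.06 tilt [-0.009  0.002 -1.   ] F [-1.5 -0.4 -1.1] gap -0.0 q [-0.14  0.48  1.47  0.    1.2  -1.48]
```

View pics/w1.png

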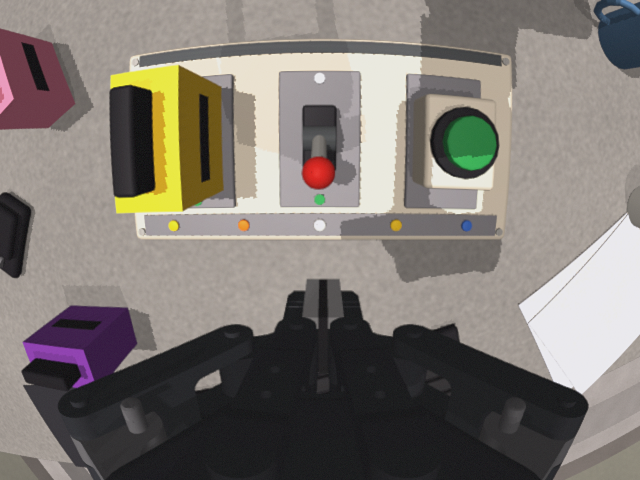

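The wrist view shows the red ball at (318,172) directly ahead of the closed fingertips (323,285), leaning to the green dot. I'll descend and push it off.

Emit:
send_rows:
  commands: "0 0 0 1 0; 0 0 0 1 0; 0 0 0 1 0; 0 0 0 1 0; 0 0 0 1 0; 0 0 .1 .3 0; 0 0 0 0 0; 0 .5 0 0 0; 0 .5 0 0 0; 0 .5 0 0 0; 0 .5 0 0 0; 0 .5 0 0 0; 0 .5 0 0 0; 0 0 0 0 0"

```text
t: 4.08
tcp_pos: [0.5437, 0.0457, 0.1252]
tool_rot: [0.115, 0.993, 0.0, -0.002]
force: [0.5, -0.1, 0.4]
finger_gap: -0.001
gripper_force: 0.0
```

```bash
python3 -c "from h import *;where()"
```

```text
t 4.08 box-local x,y from mains [0.0068 0.0045] z 0.1252 yaw err deg 0.02 tilt [-0.003  0.    -1.   ] F [ 0.5 -0.1  0.4] gap -0.001 q [-0.12  0.54  1.71  0.    0.89 -1.46]
```

Emit:
send_rows:
  commands: "0 -.6 0 0 0; 0 0 0 -1 0; 0 0 0 -1 0; 0 0 0 -1 0; 0 0 0 -1 0; 85 0 0 -1 0; 85 0 0 -1 0; 85 0 0 -1 0; 85 0 0 0 0; 85 .5 -1 0 0; 85 .55 -1 0 0; 85 0 -1 0 0; 85 0 -1 0 0; 85 0 -1 0 0; 85 0 -1 0 0; 85 0 -.2 0 0; 85 0 0 0 0; 85 0 0 0 0"

```text
t: 5.58
tcp_pos: [0.5097, -0.0734, 0.2647]
tool_rot: [0.115, 0.993, 0.0, -0.0]
force: [0.4, 0.2, -1.0]
finger_gap: 0.994
gripper_force: 0.0
```

```bash
python3 - <<'E'
from h import *;where()
from station import cams;import cv2,numpy as np
s=cams.snapshot("wrist")["pixels"][:,:,::-1];d=cams.snapshot("side")["pixels"][180:340,220:390,::-1]
cv2.imwrite("pics/w2.png",np.hstack([cv2.resize(s,(440,330)),cv2.resize(d,(350,330),interpolation=2)]))
E
```

```text
t 5.58 box-local x,y from mains [ 0.0008 -0.1193] z 0.2647 yaw err deg -0.05 tilt [-0.     0.001 -1.   ] F [ 0.4  0.2 -1. ] gap 0.994 q [-0.36  0.31  1.64  0.    1.19 -1.7 ]
```

View pics/w2.png

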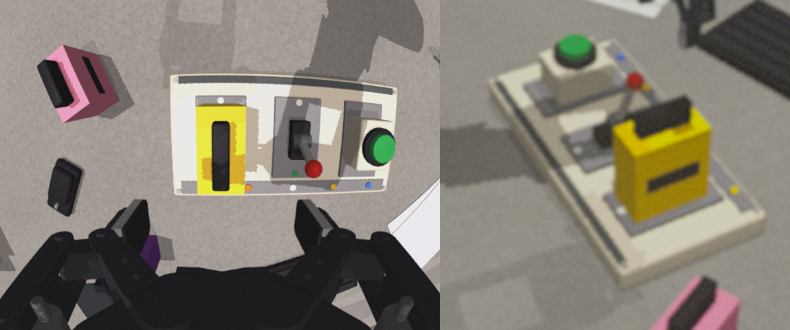

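The side view shows the red ball at (634,80) still leaning towards green, so the push did not flip it. I'll repeat it, reading the force in small steps.

Emit:
send_rows:
  commands: "0 -.6 1 0 0; 0 -.6 1 0 0; 0 -.6 1 0 0; 0 -.6 1 0 0; 0 -.6 1 0 0; 0 -.6 1 0 0; 0 0 0 0 0; 0 0 0 1 0; 0 0 0 1 0; 0 0 0 1 0; 0 0 0 1 0; 0 0 0 1 0; 0 0 0 1 0; 0 0 0 1 0; 0 0 0 .2 0; 0 0 0 0 0; 0 .5 0 0 0; 0 .5 0 0 0; 0 .5 0 0 0; 0 0 0 0 0"

```text
t: 7.35
tcp_pos: [0.5755, 0.0344, 0.1219]
tool_rot: [0.114, 0.993, 0.0, -0.001]
force: [-0.4, 0.4, -0.4]
finger_gap: -0.001
gripper_force: 0.0
```

```bash
python3 - <<'E'
from h import *;where()
from station import cams;import cv2,numpy as np
s=cams.snapshot("scene");a=s["pixels"][180:300,250:410,::-1];d=cams.snapshot("side")["pixels"][165:315,220:380,::-1]
cv2.imwrite("pics/w3.png",np.hstack([cv2.resize(a,(400,300),interpolation=2),cv2.resize(d,(320,300),interpolation=2)]))
E
```

```text
t 7.35 box-local x,y from mains [0.0403 0.0007] z 0.1219 yaw err deg 0.03 tilt [-0.002  0.    -1.   ] F [-0.4  0.4 -0.4] gap -0.001 q [-0.13  0.58  1.64  0.    0.93 -1.48]
```

View pics/w3.png

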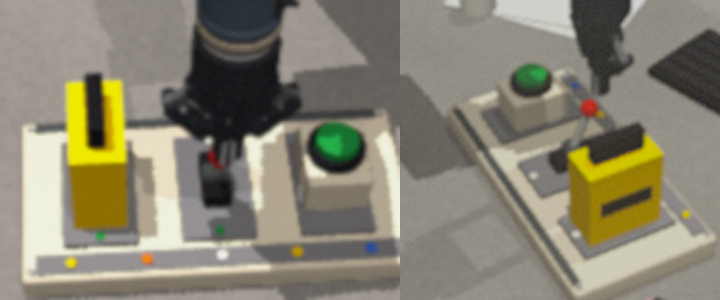

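```bash
python3 - <<'E'
from h import *
from station import cams,readout
p=readout.sense()["tcp_pos"];S,D=cams.snapshot("scene"),cams.snapshot("side")
for P in(p,p-[0,0,.008],[.5604,.0372,.125]):
    print((project(S,P)-[250,180])[0]*2.5,(project(D,P)-[220,165])[0]*2+[400,0])
from scipy.optimize import least_squares
a=np.array([213,157])/2.5+[250,180];b=np.array([189,107])/2+[220,165]
o=least_squares(lambda P:np.r_[project(S,P)-a,project(D,P)-b].ravel(),[.56,.04,.12]);print(o.x,o.fun)
a=np.array([230,168])/2.5+[250,180];b=np.array([201,93])/2+[220,165]
o=least_squares(lambda P:np.r_[project(S,P)-a,project(D,P)-b].ravel(),[.56,.04,.12]);print(o.x,o.fun)
E
```

```text
[224.55186505 172.27465134] [601.13179997 107.33958791]
[224.10161929 177.17129092] [601.09338612 112.11683855]
[222.17299055 155.39010797] [589.04821739 110.05578863]
[0.5601848  0.03094399 0.12999181] [ 1.28350072 -1.36330182  1.58033162  1.21580582]
[0.58420178 0.03770467 0.13805982] [ 0.64368788 -0.68456683  0.8127418   0.62633107]
```

Emit:
send_rows:
  commands: "0 -1 0 0 0; 0 -.5 -.1 0 0; 0 0 0 1 0; 0 0 0 .1 0; 0 0 0 0 0; 0 .5 0 0 0; 0 .5 0 0 0; 0 .5 0 0 0; 0 .4 0 0 0; 0 0 0 0 0"

```text
t: 8.38
tcp_pos: [0.5733, 0.0329, 0.1018]
tool_rot: [0.115, 0.993, -0.0, 0.005]
force: [4.6, -0.7, 3.2]
finger_gap: 0.0
gripper_force: 2.5
```

```bash
python3 - <<'E'
from h import *;where()
from station import cams;import cv2,numpy as np
s=cams.snapshot("scene");a=s["pixels"][200:280,290:380,::-1];d=cams.snapshot("side")["pixels"][175:265,265:355,::-1]
cv2.imwrite("pics/w4.png",np.hstack([cv2.resize(a,(450,400),interpolation=2),cv2.resize(d,(350,400),interpolation=2)]))
red=lambda i:np.argwhere((i[...,2]>120)&(i[...,1]<50)&(i[...,0]<50)).mean(0)
print(red(a)[::-1]+[290,200],red(d)[::-1]+[265,175])
E
```

```text
t 8.38 box-local x,y from mains [ 0.0385 -0.0013] z 0.1018 yaw err deg 0.01 tilt [ 0.01  -0.002 -1.   ] F [ 4.6 -0.7  3.2] gap 0.0 q [-0.14  0.6   1.67 -0.    0.86 -1.48]
[nan nan] [311.3030303  218.96969697]<stdin>:5: RuntimeWarning: Mean of empty slice.
  ret = um.true_divide(
```

View pics/w4.png

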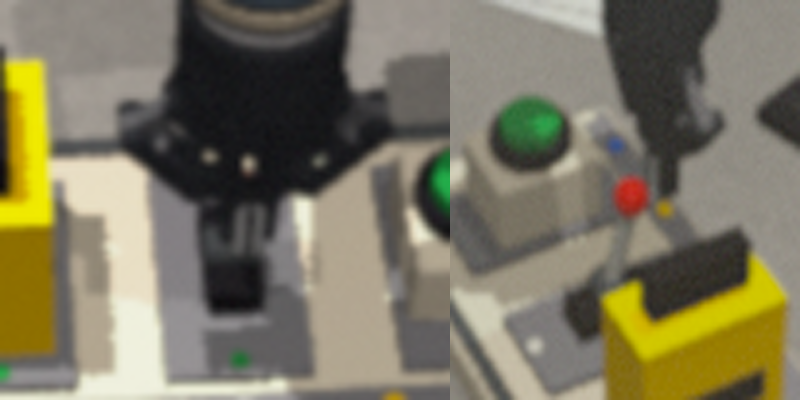

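Contact now: 4.6 N, with the fingertip (665,192) against the ball (630,195). The shut tips evidently sit higher than I assumed. I'll keep pushing.

Emit:
send_rows:
  commands: "0 .4 0 0 0; 0 .4 0 0 0; 0 .4 0 0 0; 0 .4 0 0 0; 0 .4 0 0 0; 0 0 0 0 0; 0 0 0 0 0"

```text
t: 9.07
tcp_pos: [0.5325, 0.0421, 0.0991]
tool_rot: [0.115, 0.993, -0.0, 0.003]
force: [5.0, -1.2, -2.4]
finger_gap: -0.0
gripper_force: 2.5
```

```bash
cat >> h.py <<'E'
def ball(lo):
    from station import cams
    for n in("scene","side"):
        s=cams.snapshot(n);i=s["pixels"].astype(int)
        m=(i[...,0]>110)&(i[...,1]<60)&(i[...,2]<60) if lo=="red" else (i[...,2]>110)&(i[...,0]<70)&(i[...,1]<110)
        u=np.argwhere(m)[:,::-1];exp={}
        for x in(-.025,.025):
            y=0 if lo=="red" else -.12;w=-.23
            P=[.5361+x*np.cos(w)-y*np.sin(w),.0429+x*np.sin(w)+y*np.cos(w),.125];e=project(s,P)[0]
            print(n,"on" if x>0 else "off","expected",e.round(1),"px within 5:",(np.hypot(*(u-e).T)<5).sum())
E
python3 -c "from h import *;where();ball('red')"
```

```text
t 9.07 box-local x,y from mains [-0.0033 -0.0016] z 0.0991 yaw err deg -0.0 tilt [ 0.005 -0.001 -1.   ] F [ 5.  -1.2 -2.4] gap -0.0 q [-0.13  0.57  1.77 -0.    0.8  -1.47]
scene off expected [336.8 226. ] px within 5: 0
scene on expected [338.9 242.2] px within 5: 0
side off expected [297.2 226. ] px within 5: 48
side on expected [314.5 220. ] px within 5: 0
```

Emit:
send_rows:
  commands: "0 -.5 0 0 0; 0 -.5 0 0 0; 0 0 0 -1 0; 0 0 0 -1 0; 0 0 0 -1 0; 0 0 0 -1 0; 40 0 0 -1 0; 40 0 0 -1 0; 40 0 0 -1 0; 40 0 0 -1 0; 40 .3 -1 0 0; 40 .3 -1 0 0; 40 .3 -1 0 0; 40 .1 -1 0 0; 40 0 -1 0 0; 40 0 -.92 0 0; 40 0 0 0 0; 40 0 0 0 0"

```text
t: 10.67
tcp_pos: [0.5034, -0.0732, 0.2589]
tool_rot: [0.116, 0.993, 0.0, -0.001]
force: [0.5, 0.1, -1.3]
finger_gap: 0.466
gripper_force: 0.0
```

```bash
python3 -c "from h import *;where();ball('red')"
```

```text
t 10.67 box-local x,y from mains [-0.0053 -0.1205] z 0.2589 yaw err deg -0.13 tilt [-0.001  0.001 -1.   ] F [ 0.5  0.1 -1.3] gap 0.466 q [-0.36  0.31  1.66  0.    1.17 -1.7 ]
scene off expected [336.8 226. ] px within 5: 53
scene on expected [338.9 242.2] px within 5: 0
side off expected [297.2 226. ] px within 5: 43
side on expected [314.5 220. ] px within 5: 0
```

Both views confirm mains is off. Next, descend over the rib.

Emit:
send_rows:
  commands: "40 -.15 0 1 0; 40 0 0 1 0; 40 0 0 1 0; 40 0 0 1 0; 40 0 0 .3 0; 40 0 0 0 0; 40 0 0 0 0"

```text
t: 11.35
tcp_pos: [0.5071, -0.0729, 0.1734]
tool_rot: [0.114, 0.993, 0.0, -0.0]
force: [0.1, 0.6, -0.2]
finger_gap: 0.467
gripper_force: 0.0
```

```bash
python3 - <<'E'
from h import *;where()
from station import cams;import cv2,numpy as np
s=cams.snapshot("scene");a=s["pixels"][190:280,245:345,::-1];d=cams.snapshot("side")["pixels"][190:290,280:380,::-1]
cv2.imwrite("pics/w5.png",np.hstack([cv2.resize(a,(400,400),interpolation=2),cv2.resize(d,(400,400),interpolation=2)]))
E
```

```text
t 11.35 box-local x,y from mains [-0.0018 -0.1194] z 0.1734 yaw err deg 0.04 tilt [-0.  0. -1.] F [ 0.1  0.6 -0.2] gap 0.467 q [-0.36  0.43  1.75  0.    0.96 -1.7 ]
```

View pics/w5.png

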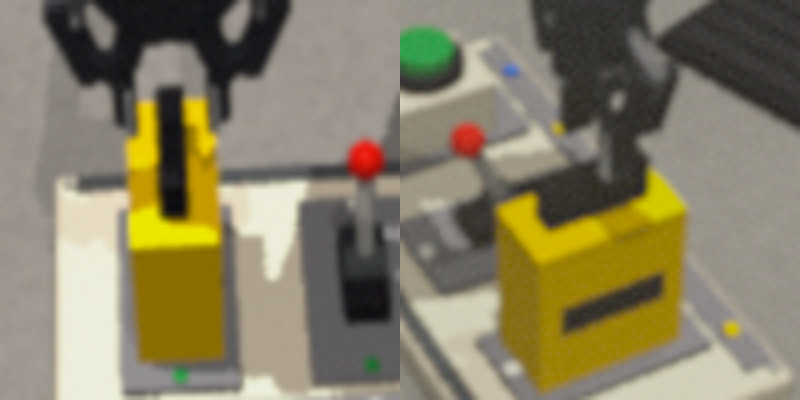

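```bash
python3 - <<'E'
from h import *
from station import cams,readout
p=readout.sense()["tcp_pos"];S,D=cams.snapshot("scene"),cams.snapshot("side");y=np.array([.228,.974,0])
for z in(.15,.16,.17,.18,.19):
  for k in(-.026,.026):
    P=p+k*y;P[2]=z
    print(z,k,((project(S,P)-[245,190])[0]*4).round(),((project(D,P)-[280,190])[0]*4+[400,0]).round())
E
```

```text
0.15 -0.026 [130. 161.] [617. 240.]
0.15 0.026 [217. 156.] [574. 188.]
0.16 -0.026 [129. 150.] [618. 227.]
0.16 0.026 [217. 146.] [574. 176.]
0.17 -0.026 [129. 139.] [618. 214.]
0.17 0.026 [217. 135.] [574. 163.]
0.18 -0.026 [128. 129.] [618. 201.]
0.18 0.026 [217. 125.] [574. 150.]
0.19 -0.026 [127. 118.] [619. 188.]
0.19 0.026 [216. 114.] [575. 137.]
```

Both views show the open fingertips ((125,125) and (222,122) in scene, (607,180) in side) only at rib-top height, about 10 mm behind the TCP. I'll go about 20 mm lower, watching the force.

Emit:
send_rows:
  commands: "40 0 0 .4 0; 40 0 0 .3 0; 40 0 0 .25 0; 40 0 0 0 0; 40 0 0 0 0"

```text
t: 11.97
tcp_pos: [0.5063, -0.0733, 0.1535]
tool_rot: [0.115, 0.993, 0.0, -0.001]
force: [0.1, 0.8, 0.2]
finger_gap: 0.466
gripper_force: 0.0
```

```bash
python3 -c "from h import *;where()"
```

```text
t 11.97 box-local x,y from mains [-0.0025 -0.12  ] z 0.1535 yaw err deg -0.02 tilt [-0.001  0.001 -1.   ] F [0.1 0.8 0.2] gap 0.466 q [-0.36  0.46  1.77  0.    0.91 -1.7 ]
```

Emit:
send_rows:
  commands: "10 0 0 0 0; 10 0 0 0 0; 10 0 0 0 0; 10 0 0 0 0; 10 0 0 0 0; 10 0 0 0 0"
  grip_force: 50

```text
t: 12.47
tcp_pos: [0.5071, -0.0737, 0.1544]
tool_rot: [0.115, 0.993, -0.0, 0.001]
force: [-0.1, -0.0, 1.6]
finger_gap: 0.193
gripper_force: 51.3
```

Emit:
send_rows:
  commands: "10 0 0 -.3 0; 10 0 0 -.5 0; 10 0 0 -.5 0; 10 0 0 0 0"

```text
t: 12.8
tcp_pos: [0.5082, -0.0738, 0.1825]
tool_rot: [0.115, 0.993, -0.0, 0.002]
force: [0.3, 0.1, -1.3]
finger_gap: 0.191
gripper_force: 51.0
```

```bash
python3 -c "from h import *;where()"
```

```text
t 12.8 box-local x,y from mains [-0.0005 -0.12  ] z 0.1825 yaw err deg 0.0 tilt [ 0.004 -0.001 -1.   ] F [ 0.3  0.1 -1.3] gap 0.191 q [-0.36  0.42  1.74  0.    0.98 -1.7 ]
```

Emit:
send_rows:
  commands: "10 0 0 -.7 0; 10 0 0 -.7 0; 10 0 0 -.7 0; 10 0 0 -.7 0; 10 0 0 -.7 0; 10 0 0 -.7 0; 10 0 0 -.5 0; 10 0 0 0 0; 10 0 .5 0 0; 10 0 .7 0 0; 10 0 .8 0 0; 10 0 .8 0 0; 10 0 .8 0 0; 10 0 .8 0 0; 10 0 .7 0 0; 10 0 .6 0 0; 10 0 .3 0 0; 10 0 0 0 0; 10 0 0 0 0"

```text
t: 14.38
tcp_pos: [0.5338, 0.0435, 0.2736]
tool_rot: [0.114, 0.993, -0.0, -0.001]
force: [-0.0, -0.1, -1.5]
finger_gap: 0.191
gripper_force: 50.9
```

```bash
python3 - <<'E'
from h import *;where()
from station import cams;import cv2,numpy as np
s=cams.snapshot("scene");a=s["pixels"][160:300,250:410,::-1];d=cams.snapshot("side")["pixels"][140:320,220:380,::-1]
cv2.imwrite("pics/w6.png",np.hstack([cv2.resize(a,(400,400),interpolation=2),cv2.resize(d,(400,400),interpolation=2)]))
E
```

```text
t 14.38 box-local x,y from mains [-0.0023  0.0001] z 0.2736 yaw err deg 0.04 tilt [-0.001 -0.    -1.   ] F [-0.  -0.1 -1.5] gap 0.191 q [-0.13  0.34  1.58 -0.    1.23 -1.47]
```

View pics/w6.png

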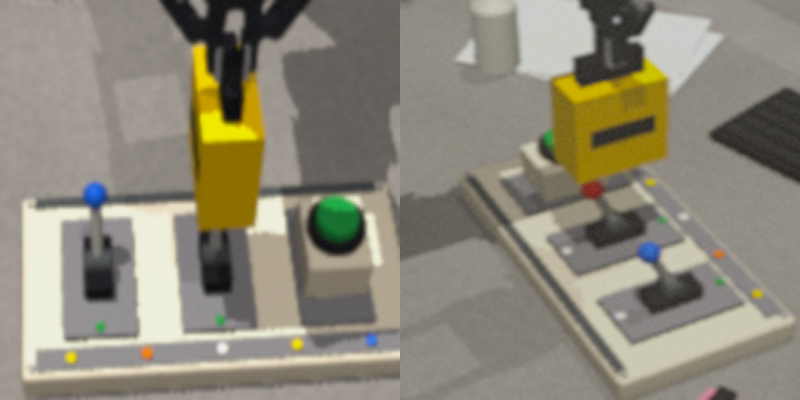

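The hood hangs upright over the mains toggle, with its rim above the red ball, and the blue backup lever leans to white. I'll lower it.

Emit:
send_rows:
  commands: "10 -.08 0 .3 0; 10 0 0 .6 0; 10 0 0 .6 0; 10 0 0 .6 0; 10 0 0 .6 0; 10 0 0 .6 0; 10 0 0 .6 0; 10 0 0 .6 0; 10 0 0 .5 0; 10 0 0 .4 0; 10 0 0 .3 0; 10 0 0 .2 0; 10 0 0 .2 0; 10 0 0 .2 0; 10 0 0 .1 0; 10 0 0 0 0; 10 0 0 0 0"

```text
t: 15.9
tcp_pos: [0.5361, 0.0426, 0.1541]
tool_rot: [0.114, 0.993, -0.001, 0.002]
force: [-15.1, -0.3, 46.8]
finger_gap: 0.196
gripper_force: 56.8
```

```bash
python3 -c "from h import *;where()"
```

```text
t 15.9 box-local x,y from mains [ 0.0001 -0.0003] z 0.1541 yaw err deg 0.05 tilt [ 0.004 -0.002 -1.   ] F [-15.1  -0.3  46.8] gap 0.196 q [-0.13  0.49  1.71 -0.    0.94 -1.47]
```

Emit:
send_rows:
  commands: "10 0 0 -.1 0; 10 0 0 -.05 0; 10 0 0 0 0"

```text
t: 16.15
tcp_pos: [0.5359, 0.0425, 0.1542]
tool_rot: [0.114, 0.993, -0.001, 0.002]
force: [-8.4, -0.4, 28.4]
finger_gap: 0.19
gripper_force: 54.6
```

```bash
python3 - <<'E'
from h import *;where()
from station import cams;import cv2
S,D=cams.snapshot("scene"),cams.snapshot("side")
for s in (S,D):
    i=s["pixels"].astype(int);m=((i[...,0]>100)&(i[...,1]>70)&(i[...,2]<40)).astype("uint8")
    n,l,st,c=cv2.connectedComponentsWithStats(m);k=1+st[1:,4].argmax();print("yellow bbox",st[k])
    w=-.23;P=np.array([(x,y,z) for x in(-.05,.05) for y in(-.027,.027) for z in(.043,.153)])
    Q=np.c_[.5361+P[:,0]*np.cos(w)-P[:,1]*np.sin(w),.0429+P[:,0]*np.sin(w)+P[:,1]*np.cos(w),P[:,2]];q=project(s,Q);print("expected seated",q.min(0).round(1),np.ptp(q,0).round(1))
E
```

```text
t 16.15 box-local x,y from mains [-0.0001 -0.0004] z 0.1542 yaw err deg 0.03 tilt [ 0.003 -0.002 -1.   ] F [-8.4 -0.4 28.4] gap 0.19 q [-0.13  0.49  1.71 -0.    0.94 -1.47]
yellow bbox [325 212  26  57 967]
expected seated [324.2 210.5] [27.9 59.7]
yellow bbox [ 284  205   43   52 1443]
expected seated [283.2 202.9] [45.2 56.3]
```

The hood's outline matches the fully seated position. I'll relieve the load and release it.

Emit:
send_rows:
  commands: "10 0 0 -.1 0; 10 0 0 -.05 0; 40 0 0 0 0; 40 0 0 0 0; 40 0 0 0 0; 40 0 0 0 0; 40 0 0 -.5 0; 40 0 0 -1 0; 40 0 0 -1 0; 40 0 0 -1 0; 0 0 0 -1 0; 0 0 0 0 0"

```text
t: 17.25
tcp_pos: [0.5386, 0.0428, 0.2465]
tool_rot: [0.115, 0.993, -0.0, 0.004]
force: [0.5, -0.2, 0.3]
finger_gap: 0.195
gripper_force: 0.0
```

```bash
python3 -c "from h import *;where();ball('blue')"
```

```text
t 17.25 box-local x,y from mains [0.0025 0.0005] z 0.2465 yaw err deg -0.0 tilt [ 0.009 -0.001 -1.   ] F [ 0.5 -0.2  0.3] gap 0.195 q [-0.13  0.37  1.61  0.    1.16 -1.47]
scene off expected [288.3 228.3] px within 5: 50
scene on expected [289.1 244.6] px within 5: 0
side off expected [319.9 254.5] px within 5: 40
side on expected [338.1 247.7] px within 5: 0
```

Emit:
send_rows:
  commands: "0 .65 -1 0 0; 0 .65 -1 0 0; 0 .65 -1 0 0; 0 .65 -1 0 0; 0 .65 -1 0 0; 0 .65 -1 0 0; 0 0 0 0 0; 0 0 0 1 0; 0 0 0 1 0; 0 0 0 1 0; 0 0 0 1 0; 0 0 0 1 0; 0 0 0 1 0; 0 0 0 1 0; 0 0 0 .3 0; 0 0 0 0 0"

```text
t: 18.68
tcp_pos: [0.431, -0.0551, 0.0942]
tool_rot: [0.115, 0.993, 0.001, -0.003]
force: [0.3, -0.2, 0.1]
finger_gap: 0.002
gripper_force: 0.0
```

```bash
python3 -c "from h import *;where()"
```

```text
t 18.68 box-local x,y from mains [-0.08   -0.1194] z 0.0942 yaw err deg -0.01 tilt [-0.005  0.002 -1.   ] F [ 0.3 -0.2  0.1] gap 0.002 q [-0.39  0.49  2.01  0.    0.65 -1.73]
```

Emit:
send_rows:
  commands: "0 -.5 0 -.3 0; 0 -.5 0 0 0; 0 -.5 0 0 0; 0 -.4 0 0 0; 0 -.4 0 0 0; 0 -.4 0 0 0; 0 -.4 0 0 0; 0 -.4 0 0 0; 0 -.4 0 0 0; 0 -.2 0 0 0; 0 0 0 0 0; 0 0 0 0 0"

```text
t: 19.68
tcp_pos: [0.5105, -0.0743, 0.1019]
tool_rot: [0.115, 0.993, 0.0, -0.002]
force: [-4.8, 0.2, 4.0]
finger_gap: 0.003
gripper_force: 2.4
```

```bash
python3 -c "from h import *;where();ball('blue')"
```

```text
t 19.68 box-local x,y from mains [ 0.0018 -0.1199] z 0.1019 yaw err deg 0.01 tilt [-0.005  0.001 -1.   ] F [-4.8  0.2  4. ] gap 0.003 q [-0.36  0.55  1.8  -0.    0.79 -1.7 ]
scene off expected [288.3 228.3] px within 5: 0
scene on expected [289.1 244.6] px within 5: 61
side off expected [319.9 254.5] px within 5: 0
side on expected [338.1 247.7] px within 5: 43
```

Backup is on. Next, the reset button.

Emit:
send_rows:
  commands: "0 .6 0 0 0; 0 0 0 -1 0; 0 0 0 -1 0; 0 0 0 -1 0; 0 0 0 -1 0; 0 0 0 -1 0; 0 0 0 -1 0; 0 0 0 -1 0; 0 0 0 -1 0; 0 -.5 0 0 0; 0 0 1 0 0; 0 0 1 0 0; 0 0 1 0 0; 0 0 1 0 0; 0 0 1 0 0; 0 0 1 0 0; 0 0 1 0 0; 0 0 1 0 0; 0 0 1 0 0; 0 0 1 0 0"

```text
t: 21.45
tcp_pos: [0.5573, 0.1216, 0.2613]
tool_rot: [0.115, 0.993, 0.0, 0.001]
force: [0.6, -0.4, -0.2]
finger_gap: 0.002
gripper_force: 0.0
```

Emit:
send_rows:
  commands: "0 0 1 0 0; 0 0 1 0 0; 0 0 0 0 0; 0 0 0 1 0; 0 0 0 1 0; 0 0 0 1 0; 0 0 0 1 0; 0 0 0 1 0; 0 0 0 1 0; 0 0 0 .7 0; 0 0 0 0 0"

```text
t: 22.37
tcp_pos: [0.5632, 0.1585, 0.1243]
tool_rot: [0.115, 0.993, -0.001, -0.003]
force: [0.5, 0.5, -0.5]
finger_gap: -0.001
gripper_force: 0.0
```

```bash
python3 -c "from h import *;where()"
```

```text
t 22.37 box-local x,y from mains [0.     0.1188] z 0.1243 yaw err deg -0.04 tilt [-0.006 -0.001 -1.   ] F [ 0.5  0.5 -0.5] gap -0.001 q [ 0.08  0.59  1.61 -0.    0.95 -1.26]
```

Emit:
send_rows:
  commands: "0 0 0 .2 0; 0 0 0 .2 0; 0 0 0 .2 0; 0 0 0 0 0"

```text
t: 22.7
tcp_pos: [0.5652, 0.1593, 0.1161]
tool_rot: [0.115, 0.993, 0.0, 0.0]
force: [-0.3, -0.3, -0.5]
finger_gap: -0.002
gripper_force: 0.0
```

Emit:
send_rows:
  commands: "0 0 0 .2 0; 0 0 0 .2 0; 0 0 0 0 0"

```text
t: 22.95
tcp_pos: [0.5646, 0.1594, 0.1076]
tool_rot: [0.115, 0.993, -0.0, -0.0]
force: [0.4, 0.8, 0.5]
finger_gap: 0.002
gripper_force: 0.0
```

Emit:
send_rows:
  commands: "0 0 0 .2 0; 0 0 0 .2 0; 0 0 0 0 0"

```text
t: 23.2
tcp_pos: [0.5644, 0.1594, 0.0993]
tool_rot: [0.115, 0.993, -0.0, -0.001]
force: [-0.2, 0.5, -0.4]
finger_gap: 0.001
gripper_force: 0.0
```

Emit:
send_rows:
  commands: "0 0 0 .2 0; 0 0 0 0 0; 0 0 0 0 0"

```text
t: 23.45
tcp_pos: [0.5648, 0.1594, 0.0958]
tool_rot: [0.115, 0.993, -0.0, -0.0]
force: [-0.3, -0.2, -0.2]
finger_gap: 0.001
gripper_force: 0.0
```

Emit:
send_rows:
  commands: "0 0 0 .2 0; 0 0 0 0 0; 0 0 0 0 0"

```text
t: 23.7
tcp_pos: [0.5655, 0.1594, 0.0923]
tool_rot: [0.115, 0.993, 0.0, 0.0]
force: [1.4, -0.0, 1.5]
finger_gap: -0.002
gripper_force: 0.8
```

Emit:
send_rows:
  commands: "0 0 0 .2 0; 0 0 0 0 0; 0 0 0 0 0"

```text
t: 23.95
tcp_pos: [0.5655, 0.1594, 0.0884]
tool_rot: [0.115, 0.993, 0.0, 0.001]
force: [1.2, 0.7, 3.4]
finger_gap: 0.0
gripper_force: 1.8
```

Contact at a TCP height of about 0.093. I'll press on until it goes stiff.

Emit:
send_rows:
  commands: "0 0 0 .15 0; 0 0 0 0 0; 0 0 0 0 0"

```text
t: 24.2
tcp_pos: [0.5656, 0.1594, 0.0859]
tool_rot: [0.115, 0.993, 0.0, 0.001]
force: [0.2, -0.4, 7.0]
finger_gap: -0.008
gripper_force: 3.5
```

Emit:
send_rows:
  commands: "0 0 0 .12 0; 0 0 0 0 0; 0 0 0 0 0"

```text
t: 24.45
tcp_pos: [0.5657, 0.1595, 0.0856]
tool_rot: [0.115, 0.993, 0.0, 0.001]
force: [-2.8, -0.4, 19.6]
finger_gap: -0.001
gripper_force: 9.8
```

Bottomed out: 19.6 N with no further travel. I'll retract and check everything.

Emit:
send_rows:
  commands: "0 0 0 -.5 0; 0 0 0 -1 0; 0 0 0 -1 0; 0 0 0 -1 0; 0 0 0 -1 0; 0 0 0 -1 0; 0 0 0 -1 0; 0 0 0 -1 0; 0 0 0 -1 0; 0 0 0 0 0; 0 0 0 0 0"

```text
t: 25.37
tcp_pos: [0.565, 0.1594, 0.253]
tool_rot: [0.115, 0.993, 0.0, 0.0]
force: [-0.7, 1.0, -0.3]
finger_gap: -0.005
gripper_force: 0.0
```

```bash
python3 - <<'E'
from h import *;where();ball('blue')
from station import cams;import cv2,numpy as np
a=cams.snapshot("scene")["pixels"][150:310,120:560,::-1];d=cams.snapshot("side")["pixels"][110:400,150:500,::-1]
cv2.imwrite("pics/end.png",np.hstack([cv2.resize(a,(450,164)) if 0 else cv2.copyMakeBorder(a,0,130,0,0,0),d]))
E
```

```text
t 25.37 box-local x,y from mains [0.0016 0.12  ] z 0.253 yaw err deg -0.01 tilt [ 0.001  0.    -1.   ] F [-0.7  1.  -0.3] gap -0.005 q [ 0.08  0.43  1.48 -0.    1.23 -1.26]
scene off expected [288.3 228.3] px within 5: 0
scene on expected [289.1 244.6] px within 5: 54
side off expected [319.9 254.5] px within 5: 0
side on expected [338.1 247.7] px within 5: 47
```

View pics/end.png

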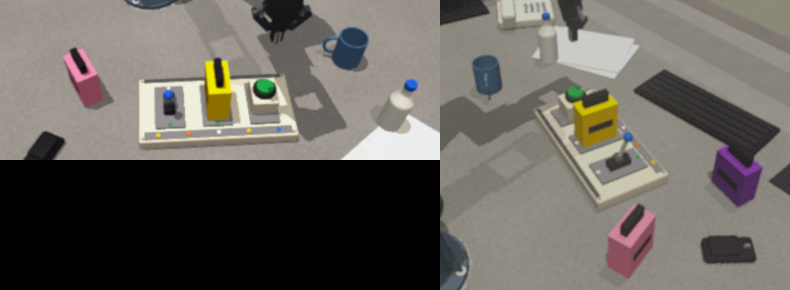

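The hood stands upright over mains (217,90), the blue lever is on (168,95), the button is up, and the mug, mouse and bottle are in place.

```bash
python3 -c "from station import sign_off;print(sign_off())"
```

```text
the job is handed in; nothing more can be done
None
```

The job is done and handed in at about 25 s: mains is off (the first push missed the lever, the second flipped it), the yellow hood is fully down over the mains toggle, backup is on, the reset button was pressed fully and came back up, and the mug, mouse and bottle were not touched.

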